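Pull the snug cap off a sauce canister with a cap puller

TASK

Take the standing steel cap puller by its black handle and slide its fork under the flange of the canister's snug press-on cap until the fork's depth stop, which may have been left anywhere along its slide, meets the cap's skirt; press it there steadily with 5 to 10 N, then slowly pull the cap straight up until it pops off, never loading it with more than 25 N. Carry the cap level on the fork to the wooden board, set it down gently on its skirt while it is still in the fork, draw the puller back clear of it and leave the puller standing upright. Touch the cap only with the puller, never with the gripper, and leave the other things where they are.

Things in the scene. Friction and masses are not known exactly. Their poses are not given: they have to be found in the camera images.
- puller: Steel cap puller, 0.25 kg, standing on its fork; seen from the side a C opening to its +x. Origin: underside of the fork, straight under the handle; z up. A back wall (x -50 to -44 mm, 50 wide) rises from the fork's rear to a top plate (z 34 to 39, x -50 to 14, 34 wide) that carries the handle. In the fork sits a depth stop (see puller_slot); its tail may stick out behind to x = -57.
- puller_handle (a point): Middle of the puller's black handle, 60 mm above the puller's origin: a square block 24 x 24 mm, sides along the puller's x and y, z 39 to 81 mm over the fork's underside; grip it firmly from above.
- puller_slot (a point): Fixed point of the fork, 22 mm behind the puller's origin. Fork z 0 to 5 mm, 68 wide; two tines 10 wide along +x, slot 48 wide, straight to x = 32, flared tips to x = 46 (71 wide overall). The depth stop, 30 mm wide, closes the slot behind; its front edge has been left anywhere from x = -31 to -13, no reading tells where: feel it. It moves only above 80 N.
- cap: White plastic press-on cap, 50 g. Origin: centre of its skirt's underside; z up. Skirt 44 mm diameter (16 flats, 45 over corners), z 0 to 12 mm, open below, bore 36. At the start it is pressed on the canister's neck, skirt on the shoulder, held by friction of hidden sprung rubber lugs: about 7 to 14 N over the first 9 mm upwards, then free.
- cap_flange (a point): Centre of the underside of the cap's flange, 12 mm above the cap's origin: disc of 68 mm diameter, 5 mm thick, with a low dome to 21.5 mm over the origin. Gap from canister shoulder to flange: 12 mm all round. Pushed sideways the cap yields up to 1.3 mm (a few newtons), then stops hard. Meet and lift the flange slowly (about 10 mm/s): it breaks above 25 N.
- canister: Steel canister bolted to the table, the one with the press-on cap. Origin: centre of its underside; z up; its -x side faces the robot within 0.3 rad and is free for the puller. Body 80 mm diameter; flat shoulder (72 mm diameter) at z = 70; neck 31 mm diameter to z = 80 with four rubber lugs. Foot ring 92 mm wide, strap 110 x 30 along x, 11 high.
- board: Wooden board 260 (x) x 200 (y) x 15 mm, fixed flat on the table. Origin: centre of its underside; top face at z = 15 mm.
- screw_canister: The same kind of canister, bolted down, closed with a ribbed white screw lid (76 mm diameter, z 70 to 90 mm) that sits on the shoulder without any gap. Not to be touched. Origin: centre of its underside.
- jar0: Closed amber jar, 64 mm diameter, 95 mm high, loose; a bystander. Origin: centre of its underside.
- jar1: Another such jar, a bystander.
- jar2: Another such jar, a bystander.
- bowl: Steel bowl, 110 mm diameter, 50 mm high, a bystander. Origin: centre of its underside.
- funnel: Steel funnel standing on its wide rim, 90 mm diameter, 85 mm high, a bystander. Origin: centre of its underside.
- spatula: Spatula, 240 mm long, lying on the table in front of the canisters, a bystander. Origin: about its middle, underside; lies along its x.
There are look-alikes about, which are no part of the job. What is shaped like the puller but purple or red is not meant.

How it is judged:
By the outcome, as a careful person would: the job done as asked, in the order asked, and still so for the second after the job is handed in, with the robot touching nothing.
It also fails if it takes over 72 s, if anything falls off the work surface, if the arm or the gripper's body presses on something with over 40 N, if the wrist force passes 120 N, or if a joint passes its speed limit or range.

ROBOT

A 6-joint arm with a two-finger parallel gripper is mounted at the origin on the work surface. World frame = base frame: x ahead of the robot, y to its left, z up, the work surface at z = 0. Lengths are in mm, angles in rad, forces in N, time in s.
With the tool pointing down it reaches from about 350 to 975 mm from the base axis. Payload 7.1 kg.
Tool frame: the origin (TCP) lies between the finger pads; the fingertips stand 17 mm ahead of it and the grasp point (between the pads) lies 2 mm behind it (tip_reach is the y of the fingertips in the tool frame, in mm); y points along the fingers, x is the direction in which the jaws open and shut, and the axes are right-handed (so a half turn about y gives the same grasp; the last joint's range is limited). The gripper opens to 88 mm and grips with 3 to 60 N. Pads are 20 mm wide; open, the fingers measure 115 mm over their backs; the gripper's body (75 mm by 178 mm) begins 61 mm behind the grasp point.
Start: joints at [1.097, 0.423, 1.63, -0, 1.089, -0.019], TCP at [274.519, 561.466, 216.875] pointing down, gripper open.
Joint ranges: [-3, 3], [-0.9, 2.11], [0.09, 2.58], [-1.31, 4.45], [0.11, 2.69], [-2.54, 2.54]. Speed limits (rad/s): [2.39, 2.39, 3.01, 3.14, 3.14, 3.14].

INTERFACE

Orientations are given as a rotation vector (axis times angle).
In Python, from workcell import get_obs, get_image, camera_model, close_job, silhouettes, tip_of, tip_reach gives the robot as it stands. The module is installed in compiled form; this text tells all that it offers.
- The arm moves only by the tool arm_command, never from a script. Its argument "targets" is a list of rows, each a list of 4 numbers: the shift along the tool's x, y, z in mm, then the turn about the tool's y in rad. A call has 1 to 20 rows; each row shifts and turns the commanded pose from where the row before left it, along the tool's axes as they then stand; what a row does not reach is not made up. A row lasts 1/12 s, in which the tool goes at most 41.7 mm and 7.16 degrees, less where a joint would pass 70% of its speed; a pose out of reach is approached as far as the arm can. A call is refused whole if a number of a shift passes 41.7 or a number of a turn 0.125, either way. A call with a gripper value outside its range is refused whole. "gripper" is the opening in per cent of the stroke, from 0 (shut) to 100 (fully open), set as the call begins (left out, the last holds). The fingers move at their own pace and stop on an object; the grip force is fixed at half the most. Time passes only in rows, so rows that do not move let the fingers close. It gives the time, the measured TCP pose, the force and the opening at its end, in the units of the state.
- get_obs(): the state, without advancing time (a new reading comes with each control period).
- get_image(name): name is "side" or "top"; returns the picture (384x512x3 uint8, blue, green, red); there is no depth.
- camera_model(name): a dict with "mtx" (3x3 intrinsics, pixels), "dist" ([k1, k2, p1, p2, k3] as OpenCV has them; the pictures are not rectified), "position" and "orientation" of the camera in the world. Camera axes: x right, y up, looking along -z (the intrinsics and any distortion apply to the point x, -y, -z); pixel columns grow to the right and rows downward; lengths in mm; the calibration is good to about 2 mm. A picture is of the moment at which its call begins. camera_model takes no time and is no camera call.
- close_job(): hands the job in, once; it reports no verdict.
Trained networks look in the newest picture that a camera, given by its name, has taken for a name from the list of things; names that differ only in an ending like _2 or _b are one class to them, and where a whole thing is asked for, a point or a joint stands for the part that bears it (a point fixed in the world has none). Each returns a list of dicts, best first, with "conf" (0 to 1); they miss things now and then, are a little off and sometimes report something else, mostly with a low value. They report only what shows in the picture. A call takes as long as a camera call. They do not tell look-alikes from the thing itself.
- silhouettes(camera, thing): "pixels" (384x512 bool, what is visible of it) and "at" ([column, row] in pixels, amid what is visible of it).
- tip_of(camera, thing): "at" ([column, row] in pixels: a listed point, or the origin of a listed thing).
The state is a dict: "t": time; "qpos": joint angles; "qvel": joint speeds; "joint_torque": joint torques, N m; "ee_pos": TCP position; "orientation": TCP orientation; "ft_force": force on the tool from outside, world axes, zero at the start; "moment": the same for the moment, N m; "width": finger opening in mm.
Only numpy, scipy, OpenCV 4.12 (cv2) and the standard library are available. Lean on these libraries where they do the work, as an engineer would, in place of code of your own. Each camera call takes 0.05 s, during which the arm holds its last target. There are 200 camera calls.

## Working session

There is one attempt and no reset: what is moved stays moved. The work goes in short steps, Python scripts to look and compute and a tool call to move; the robot and the scene stay as the last step left them, time stands still between calls to the robot, and variables do not carry over. Pictures are saved under pics/ and viewed, about 8 in all and at most 12, crops included, and the job is handed in when it is done.

Besides the shell and the picture viewer there is one more tool, called after "Emit:" as a command line: name --pt "numbers of a row" for each row, then --argument value for the rest. arm_command: Moves the arm, as the interface text tells. Its arguments: {"type":"object","properties":{"targets":{"type":"array","items":{"type":"array","items":{"type":"number"}}},"gripper":{"type":"number"}},"required":["targets"]}

```bash
mkdir -p pics; cat > h.py <<'E'
import numpy as np, cv2
from workcell import *
from scipy.spatial.transform import Rotation as R
def ray(cam,px):
    m=camera_model(cam); K=np.array(m["mtx"]);d=np.array(m["dist"])
    u=cv2.undistortPoints(np.array([[px]],float),K,d)[0,0]
    o=np.array(m["orientation"]); M=R.from_rotvec(o).as_matrix() if o.size==3 else o.reshape(3,3)
    return np.array(m["position"]),M@np.array([u[0],-u[1],-1])
def atz(cam,px,z):
    p,v=ray(cam,px); return p+v*(z-p[2])/v[2]
def proj(cam,P):
    m=camera_model(cam); o=np.array(m["orientation"]); M=R.from_rotvec(o).as_matrix() if o.size==3 else o.reshape(3,3)
    c=(np.atleast_2d(P)-np.array(m["position"]))@M; c=c*[1,-1,-1]
    return cv2.projectPoints(c,np.zeros(3),np.zeros(3),np.array(m["mtx"]),np.array(m["dist"]))[0][:,0]
E
python3 - <<'E'
from h import *
for c in("side","top"):
    cv2.imwrite(f"pics/{c}0.png",get_image(c)); m=camera_model(c); print(c,m["position"],m["orientation"],m["mtx"][0])
    for t in("puller","puller_handle","puller_slot","cap","cap_flange","canister","board","screw_canister"):
        print(t,[(np.round(r["at"],1).tolist(),round(r["conf"],2)) for r in tip_of(c,t)[:4]])
o=get_obs();print(o)
a=cv2.imread("pics/side0.png")
E
```

```text
side [  335.92654313 -1044.9076797    799.55116018] [ 0.99921284 -0.10814955 -0.17463274] [453.76059175   0.         250.83769292]
puller [([207.9, 150.5], 0.81), ([178.5, 173.6], 0.72), ([223.9, 176.0], 0.57)]
puller_handle [([173.4, 158.4], 0.85), ([224.3, 157.0], 0.8), ([209.1, 138.0], 0.59)]
puller_slot [([220.5, 171.2], 0.84), ([179.8, 166.7], 0.81), ([215.2, 149.3], 0.62), ([248.0, 179.8], 0.25)]
cap [([252.5, 188.1], 0.76), ([312.5, 194.8], 0.71)]
cap_flange [([251.4, 178.0], 0.76)]
canister [([249.5, 200.5], 0.63)]
board [([251.1, 178.5], 0.75), ([253.6, 291.2], 0.58)]
screw_canister [([250.9, 231.7], 0.6)]
top [426.79492392  58.99065866 867.8297663 ] [ 0.15119057 -0.10004429 -1.59460874] [348.52660279   0.         259.05575997]
puller [([156.8, 279.4], 0.87), ([172.1, 216.4], 0.86), ([119.2, 226.8], 0.56)]
puller_handle [([146.9, 280.1], 0.92), ([109.6, 226.2], 0.86), ([165.5, 212.3], 0.68), ([341.8, 113.0], 0.15)]
puller_slot [([111.4, 221.1], 0.94), ([149.7, 280.0], 0.93), ([172.6, 226.2], 0.91)]
cap [([245.8, 182.8], 0.86), ([171.5, 218.0], 0.66)]
cap_flange [([245.3, 183
[... 178 characters left out ...]
], 0.67), ([286.0, 258.3], 0.52), ([341.6, 112.2], 0.44)]
{'t': 0.9, 'qpos': array([ 1.09700509e+00,  4.23063777e-01,  1.62989587e+00, -1.40512762e-05,
        1.08859979e+00, -1.90036396e-02]), 'qvel': array([ 0.00163497, -0.00120506, -0.00046211,  0.00213876, -0.00095985,
        0.00150358]), 'joint_torque': array([-1.64589244e-03, -5.44550979e+01, -2.74045569e+01,  6.44771755e-02,
        1.66583044e-02,  6.26012411e-05]), 'ee_pos': array([274.52247199, 561.47089671, 216.89932306]), 'orientation': array([-1.39066897, -0.86805612,  0.8679989 ]), 'ft_force': array([-0.34499795, -0.0407641 , -0.2348564 ]), 'moment': array([ 0.00289589,  0.03434518, -0.02368871]), 'width': 87.95393133828141}
```

```bash
python3 - <<'E'
import cv2
a=cv2.imread("pics/top0.png")
cv2.imwrite("pics/top0b.png",cv2.resize(a,(800,600),interpolation=cv2.INTER_CUBIC))
b=cv2.imread("pics/side0.png")
cv2.imwrite("pics/side0b.png",cv2.resize(b,(800,600),interpolation=cv2.INTER_CUBIC))
E
```

```text
(no output)
```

View pics/top0b.png

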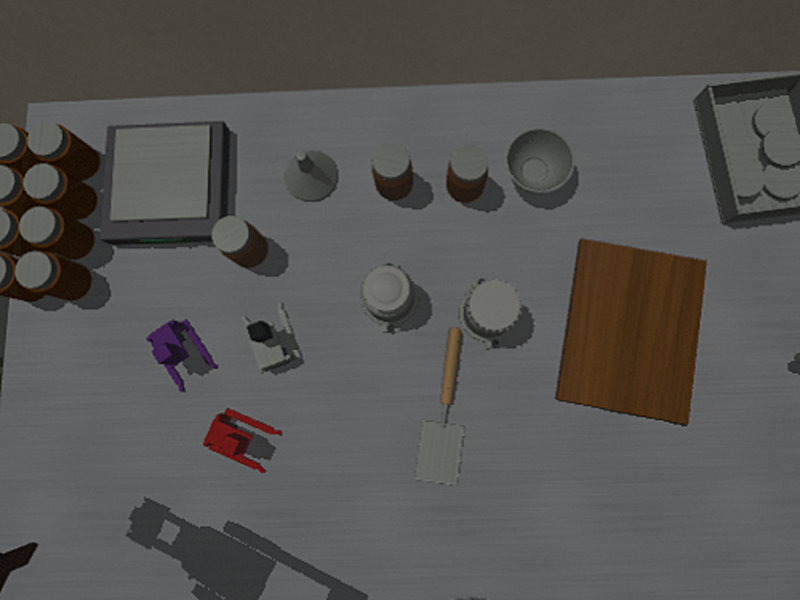

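View pics/side0b.png

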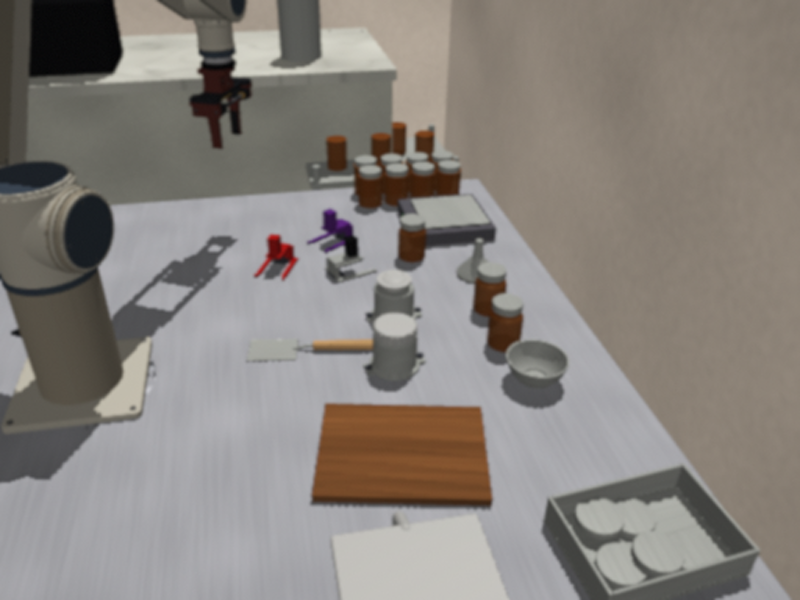

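The top picture shows three C-shaped candidates, with pixel positions in the 800-wide view. The purple one is at (172,343), the red one at (228,437), and the steel one with the black handle at (262,332). By the description the steel one is the puller. The smooth-domed cap is on the canister at (388,290), and the ribbed screw lid is at (493,305). Next I'll check the puller in a close crop.

```bash
python3 - <<'E'
from h import *
a=cv2.imread("pics/top0.png")[180:250,140:210]
b=cv2.imread("pics/side0.png")[140:190,195:250]
a=cv2.resize(a,(560,560),interpolation=cv2.INTER_CUBIC)
b=cv2.resize(b,None,fx=4.3,fy=4.3,interpolation=cv2.INTER_CUBIC)
o=np.zeros((560,800,3),np.uint8);o[:,:560]=a;o[:b.shape[0],562:562+b.shape[1]]=b[:,:238]
cv2.imwrite("pics/crop1.png",cv2.convertScaleAbs(o,alpha=1.5))
print("handle top",atz("top",(165.5,212.3),60),atz("side",(224.3,157),60))
print("slot",atz("top",(172.6,226.2),5),atz("side",(220.5,171.2),5))
print("orig",atz("top",(172.1,216.4),0),atz("side",(223.9,176),0))
print("flange",atz("top",(245.3,183.5),82),atz("side",(251.4,178),82))
print("cap org",atz("top",(245.8,182.8),70),atz("canister" and "top",(247.3,189.4),0))
print("screw",atz("top",(314,203.5),0)); 
for c in[(401.4,212.1),]: print("board",atz("top",c,0))
for s in[(580,240),(706,260),(688,424),(557,400)]: print("bc",atz("top",(s[0]/1.5625,s[1]/1.5625),15))
for n,s,z in[("jar0",(235,235),95),("j1",(392,160),95),("j2",(468,160),95),("funneltop",(302,157),85),("spat",(455,330),10),("spatblade",(465,420),5)]: print(n,atz("top",(s[0]/1.5625,s[1]/1.5625),z))
E
```

```text
handle top [519.57329935 304.88190791  60.        ] [521.39522824 310.07781313  60.        ]
slot [490.52178994 303.0985962    5.        ] [507.02659902 310.87316907   5.        ]
orig [515.5993408  306.13892937   0.        ] [515.0021817  284.88200309   0.        ]
flange [578.32926508 113.99593635  82.        ] [577.72251222 121.65437404  82.        ]
cap org [582.26925262 113.63575838  70.        ] [578.78564199 114.94837351   0.        ]
screw [537.87858268 -51.24872558   0.        ]
board [ 510.09096295 -265.28109278    0.        ]
bc [ 657.43161476 -198.03508268   15.        ]
bc [ 618.2339371  -393.22794961   15.        ]
bc [ 365.77283477 -338.35894087   15.        ]
bc [ 406.53833322 -144.1893378    15.        ]
jar0 [660.98810389 332.31031208  95.        ]
j1 [769.29858769  96.36140993  95.        ]
j2 [764.76062803 -17.44014049  95.        ]
funneltop [784.2432156  234.95767172  85.        ]
spat [519.12100178   6.94055723  10.        ]
spatblade [379.39122868  -3.30535217   5.        ]
```

View pics/crop1.png

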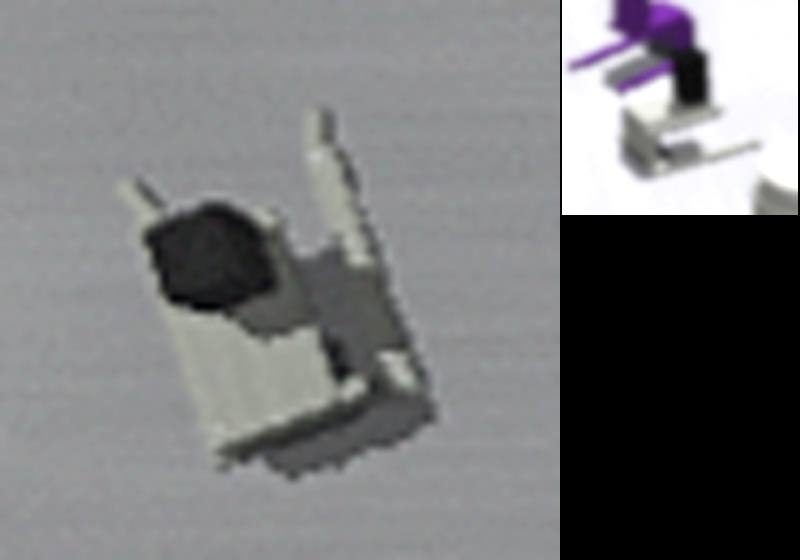

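The crop confirms steel with a black handle. The fork opens up-left in the image, with tips at px (179,194) and (156,203). Next I'll fit the poses of the puller, cap and board.

```bash
cat > fit.py <<'E'
from h import *
from scipy.optimize import minimize, least_squares
def hullmask(cam,P):
    q=proj(cam,P); m=np.zeros((384*4,512*4),np.uint8)
    cv2.fillConvexPoly(m,cv2.convexHull(np.round((q+.5)*4-.5).astype(np.int32)),1); return m
def iou(cam,P,M):
    m=hullmask(cam,P); return (m&M).sum()/max(1,(m|M).sum())
def up(mask): return cv2.resize(mask.astype(np.uint8),None,fx=4,fy=4,interpolation=cv2.INTER_NEAREST)
def ring(r,z,c): 
    t=np.linspace(0,6.283,48); return np.c_[c[0]+r*np.cos(t),c[1]+r*np.sin(t),np.full(48,z)]
def handle(p,dz=0):
    c,s=np.cos(p[2]),np.sin(p[2]); return np.array([[p[0]+c*x-s*y,p[1]+s*x+c*y,z+dz] for x in(-12,12) for y in(-12,12) for z in(39,81)])
E
python3 - <<'E'
from fit import *
def P(p,b): c,s=np.cos(p[2]),np.sin(p[2]); b=np.array(b,float); return np.c_[p[0]+c*b[:,0]-s*b[:,1],p[1]+s*b[:,0]+c*b[:,1],b[:,2]]
body=[(46,-35.5,5),(46,35.5,5),(-50,17,39),(0,0,81),(-50,-17,39)]
k=np.array([(318,106),(122,182),(212,462),(208,232),(358,392)])/8.+[139.5,179.5]
f=lambda p:(proj("top",P(p,body))-k).ravel()
r=least_squares(f,[515,306,.4],loss="soft_l1");print("puller",r.x,"res",f(r.x).round(1))
for c in("top","side"):
    im=get_image(c)
    for s in silhouettes(c,"cap")[:3]:
        print(c,"cap",s["conf"],np.round(s["at"]),s["pixels"].sum())
        if abs(s["at"][0]-247)<15:
            M=up(s["pixels"])
            g=lambda p:-iou(c,np.r_[ring(34,82,p),ring(34,87,p),ring(8,91.5,p)],M)
            q=minimize(g,[580,115],method="Nelder-Mead",options=dict(initial_simplex=[[580,115],[588,115],[580,123]]));print(q.x,q.fun)
    # black handle
    hs=silhouettes(c,"puller_handle")
    ex=(168,212) if c=="top" else(222,158)
    x0,y0=int(ex[0])-14,int(ex[1])-14
    M=np.zeros(im.shape[:2],np.uint8); sub=im[y0:y0+28,x0:x0+28]; M[y0:y0+28,x0:x0+28]=(sub.max(2)<50)
    n,l,st,ce=cv2.connectedComponentsWithStats(M); i=1+st[1:,4].argmax(); M=up(l==i); print(c,"handle px",st[i],ce[i])
    g=lambda p:-iou(c,handle([p[0],p[1],r.x[2]]),M)
    q=minimize(g,r.x[:2],method="Nelder-Mead",options=dict(initial_simplex=[r.x[:2],r.x[:2]+[8,0],r.x[:2]+[0,8]]));print(q.x,q.fun)
E
```

```text
puller [5.21305462e+02 3.00948632e+02 3.62951187e-01] res [ 1.3 -0.9 -0.4  0.2  4.2 -2.8 -1.   2.  -0.9  0.5]
top cap 0.61 [247. 184.] 666
[575.98693538 109.5184015 ] -0.9457943925233645
top handle px [158 206  17  14 170] [166.15882353 212.09411765]
[519.51835263 302.7503899 ] -0.8770088553624139
side cap 0.51 [249. 182.] 244
[576.07226562 112.01269531] -0.9206819866567828
side cap 0.17 [182. 223.] 730
side handle px [216 149  12  16 108] [222.98148148 155.76851852]
[516.60966123 313.34218678] -0.6311300639658849
```

```bash
cat >> fit.py <<'E'
def box(x0,x1,y0,y1,z0,z1): return [(x,y,z) for x in(x0,x1) for y in(y0,y1) for z in(z0,z1)]
PARTS=[box(-12,12,-12,12,39,81),box(-50,14,-17,17,34,39),box(-50,-44,-25,25,0,39),box(-50,-25,-34,34,0,5),box(-50,32,24,34,0,5),box(-50,32,-34,-24,0,5),
 [(32,24,0),(32,34,0),(46,25.5,5),(46,35.5,5),(32,24,5),(32,34,5)],[(32,-24,0),(32,-34,0),(46,-25.5,5),(46,-35.5,5),(32,-24,5),(32,-34,5)]]
def T(p,b,dz=0): c,s=np.cos(p[2]),np.sin(p[2]); b=np.array(b,float); return np.c_[p[0]+c*b[:,0]-s*b[:,1],p[1]+s*b[:,0]+c*b[:,1],b[:,2]+dz]
def pmask(cam,p,dz=0):
    m=0
    for b in PARTS: m=m|hullmask(cam,T(p,b,dz))
    return m
E
python3 - <<'E'
from fit import *
for c,ex in(("top",(168,216)),("side",(221,164))):
    im=get_image(c)
    ss=[s for s in silhouettes(c,"puller")]
    print(c,[(s["conf"],np.round(s["at"])) for s in ss])
    s=min(ss,key=lambda s:np.hypot(*(np.array(s["at"])-ex))); M=up(s["pixels"])
    def g(p): m=pmask(c,p); return -(m&M).sum()/(m|M).sum()
    p0=np.array([519,304,.36])
    q=minimize(g,p0,method="Nelder-Mead",options=dict(initial_simplex=[p0,p0+[8,0,0],p0+[0,8,0],p0+[0,0,.2]]));print(q.x,q.fun)
    if c=="top":
        Z=cv2.resize(im[180:250,140:210],None,fx=8,fy=8,interpolation=cv2.INTER_CUBIC)
        for b in PARTS:
            h=cv2.convexHull(((proj(c,T(q.x,b))-[139.5,179.5])*8).astype(np.int32)); cv2.polylines(Z,[h],True,(0,255,0),1)
        cv2.imwrite("pics/ov.png",cv2.convertScaleAbs(Z,alpha=1.4))
ss=silhouettes("top","board")
print([(s["conf"],np.round(s["at"]),s["pixels"].sum()) for s in ss])
E
```

```text
top [(0.86, array([110., 221.])), (0.83, array([148., 280.])), (0.68, array([170., 222.]))]
[434.85185185 375.40740741   0.98962963] 0.0
side [(0.85, array([180., 162.])), (0.58, array([222., 169.])), (0.57, array([211., 143.]))]
[603.44444444 215.11111111   1.13777778] 0.0
[(0.74, array([406., 211.]), np.int64(8950))]<stdin>:7: RuntimeWarning: overflow encountered in scalar negative
```

View pics/ov.png

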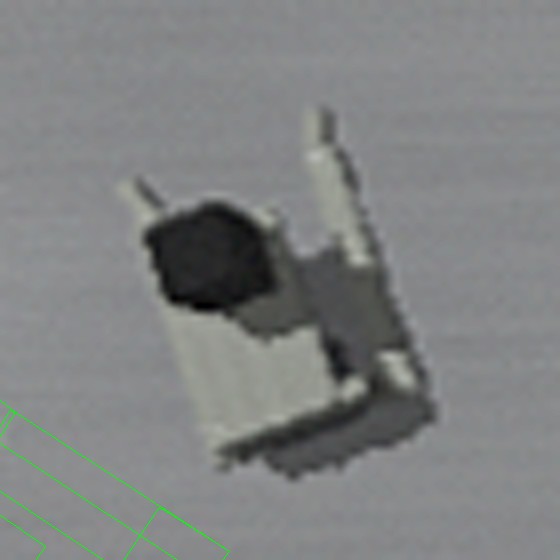

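Unsigned overflow broke the fit: the overlay lies off the puller. I'll fix that and compare numerically.

```bash
cat >> fit.py <<'E'
def fitp(c,ex,p0,dz=0,save=None,crop=None):
    im=get_image(c); ss=silhouettes(c,"puller")
    s=min(ss,key=lambda s:np.hypot(*(np.array(s["at"])-ex))); M=up(s["pixels"])
    def g(p): m=pmask(c,p,dz); return -float((m&M).sum())/float((m|M).sum())
    p0=np.array(p0)
    q=minimize(g,p0,method="Nelder-Mead",options=dict(initial_simplex=[p0,p0+[8,0,0],p0+[0,8,0],p0+[0,0,.2]]))
    if save:
        u,v,w=crop; Z=cv2.resize(im[v:v+w,u:u+w],None,fx=560/w,fy=560/w,interpolation=cv2.INTER_CUBIC)
        for b in PARTS:
            h=cv2.convexHull(((proj(c,T(q.x,b,dz))-[u-.5,v-.5])*560/w).astype(np.int32)); cv2.polylines(Z,[h],True,(0,255,0),1)
        cv2.imwrite(save,cv2.convertScaleAbs(Z,alpha=1.4))
    return q.x,q.fun
E
python3 - <<'E'
from fit import *
print(fitp("top",(168,216),[519,304,.3],save="pics/ov2.png",crop=(140,180,70)))
print(fitp("side",(221,164),[519,304,.3]))
s=silhouettes("top","board")[0]
h=cv2.minAreaRect(np.argwhere(s["pixels"])[:,::-1].astype(np.float32))
co=np.array([atz("top",q,15) for q in cv2.boxPoints(h)]);print(co.round(),co.mean(0).round(1))
print(get_obs()["t"])
E
```

```text
(array([5.20448243e+02, 3.02428950e+02, 3.38842345e-01]), np.float64(-0.895501577750055))
(array([5.19939835e+02, 3.06760815e+02, 3.66576140e-01]), np.float64(-0.7508923259964307))
[[ 398. -136.   15.]
 [ 663. -191.   15.]
 [ 625. -402.   15.]
 [ 365. -337.   15.]] [ 513.  -266.6   15. ]
1.7
```

View pics/ov2.png

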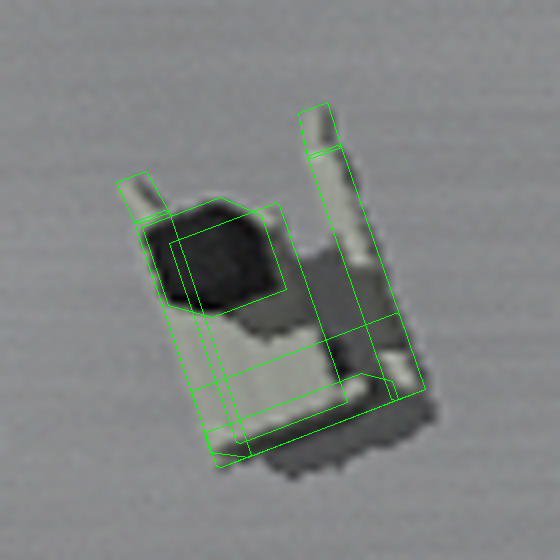

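```bash
cat > mv.py <<'E'
from h import *
import sys
o=get_obs(); M=R.from_rotvec(o["orientation"]).as_matrix()
p=np.array(o["ee_pos"])
def show(): print("t",o["t"],"p",p.round(2),"tool x az",np.arctan2(M[1,0],M[0,0]).round(4),"z az",np.arctan2(M[1,2],M[0,2]).round(4),"ydown",M[:,1].round(4),"F",o["ft_force"].round(2),"w",o["width"])
show()
if len(sys.argv)>3: print("tool shift",(M.T@(np.array([float(a) for a in sys.argv[1:4]])-p)).round(2))
E
python3 mv.py 520.4 302.4 130
```

```text
t 1.7 p [274.55 561.45 216.88] tool x az 1.116 z az 2.6868 ydown [ 0. -0. -1.] F [ 0.05  0.02 -0.55] w 87.86200016508924
tool shift [-124.72   86.89 -334.65]
```

Emit:
arm_command --pt "-7 0 -17 0" --pt "-13.5 0 -36 0" --pt "-13.5 0 -36 0" --pt "-13.5 0 -36 0" --pt "-13.5 0 -36 0" --pt "-13.5 0 -36 0" --pt "-13.5 0 -36 0" --pt "-13.5 0 -36 0" --pt "-13.5 0 -36 0" --pt "-9.7 0 -29.6 0" --pt "0 12 0 -0.115" --pt "0 15 0 -0.115" --pt "0 15 0 -0.115" --pt "0 15 0 -0.115" --pt "0 15 0 -0.115" --pt "0 10 0 -0.115" --pt "0 5 0 -0.115" --pt "0 0 0 0" --gripper 100

```text
t: 3.2
ee_pos: [519.6, 302.0, 128.5]
orientation: [-1.019, -1.463, 1.467]
ft_force: [-0.2, -0.7, -1.8]
width: 88.3
```

```bash
python3 mv.py 520.4 302.4 62
```

```text
t 3.2 p [519.56 301.96 128.45] tool x az 1.925 z az -2.7874 ydown [-0.0022 -0.0012 -1.    ] F [-0.17 -0.66 -1.77] w 88.2545525713735
tool shift [ 0.15 66.45 -1.1 ]
```

Emit:
arm_command --pt "0 8 0 0" --pt "0 15 -1 0" --pt "0 15 0 0" --pt "0 13 0 0" --pt "0 9 0 0" --pt "0 5 0 0" --pt "0 3 0 0" --pt "0 0 0 0" --pt "0 0 0 0"

```text
t: 3.95
ee_pos: [521.6, 303.0, 62.2]
orientation: [-1.023, -1.463, 1.462]
ft_force: [0.1, -0.2, 0.3]
width: 87.8
```

Emit:
arm_command --pt "0 0 0 0" --pt "0 0 0 0" --pt "0 0 0 0" --pt "0 0 0 0" --pt "0 0 0 0" --pt "0 0 0 0" --pt "0 0 0 0" --pt "0 0 0 0" --pt "0 0 0 0" --pt "0 0 0 0" --gripper 0

```text
t: 4.78
ee_pos: [521.3, 303.0, 61.9]
orientation: [-1.023, -1.462, 1.462]
ft_force: [-1.6, 2.4, 2.2]
width: 24.6
```

```bash
python3 mv.py; python3 - <<'E'
from fit import *
print(fitp("top",(168,216),[519,304,.35]))
E
```

```text
t 4.7833 p [521.29 302.96  61.92] tool x az 1.9208 z az -2.7916 ydown [ 0.e+00  3.e-04 -1.e+00] F [-1.55  2.41  2.17] w 24.623793782654115
(array([5.17353863e+02, 3.01740009e+02, 3.51018846e-01]), np.float64(-0.5765499469455814))
```

```bash
python3 - <<'E'
from h import *
a=atz("top",(388/1.5625,265/1.5625),8);b=atz("top",(390/1.5625,328/1.5625),11);print(a,b,np.arctan2(*(a-b)[[1,0]]))
im=get_image("top")[155:225,205:295]
cv2.imwrite("pics/can.png",cv2.convertScaleAbs(cv2.resize(im,(720,560),interpolation=cv2.INTER_CUBIC),alpha=1.5))
E
```

```text
[628.1543678  110.85366075   8.        ] [525.14487848 109.54755174  11.        ] 0.012678822405317926
```

View pics/can.png

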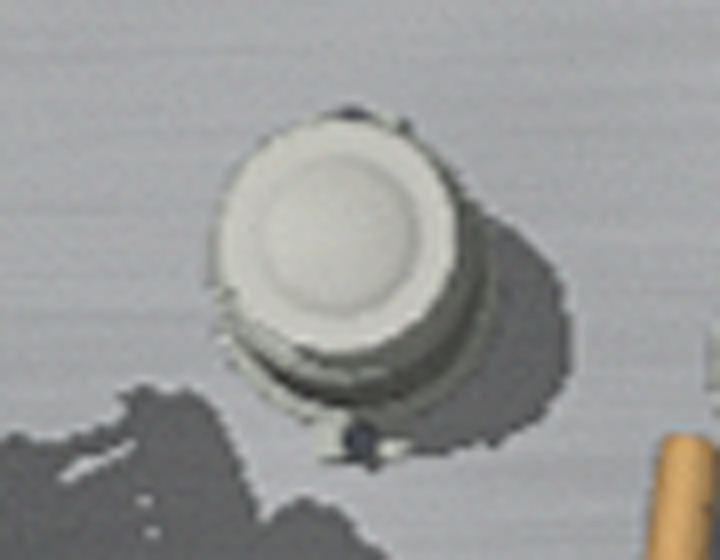

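Emit:
arm_command --pt "0 -3 0 0" --pt "0 -7 0 0" --pt "0 -10 0 0" --pt "0 -15 0 0" --pt "0 -15 0 0" --pt "0 -15 0 0" --pt "0 -10 0 0" --pt "0 -4 0 0" --pt "0 0 0 0"

```text
t: 5.68
ee_pos: [521.9, 303.1, 142.3]
orientation: [-1.024, -1.464, 1.461]
ft_force: [-0.2, 0.3, -3.1]
width: 23.8
```

```bash
python3 mv.py 481 101 142
```

```text
t 5.6833 p [521.89 303.1  142.32] tool x az 1.921 z az -2.7914 ydown [ 0.002   0.0011 -1.    ] F [-0.21  0.29 -3.14] w 23.840487461629095
tool shift [-1.7581e+02  1.0000e-02  1.0774e+02]
```

Emit:
arm_command --pt "0 0 10 0.06" --pt "0 0 10 0.1" --pt "0 0 10 0.1" --pt "-8 0 10 0.06" --pt "-18 0 6 0" --pt "-26 0 0 0" --pt "-30 0 0 0" --pt "-30 0 0 0" --pt "-30 0 0 0" --pt "-24 0 0 0" --pt "-14 0 0 0" --pt "-6 0 0 0" --pt "0 0 0 0" --pt "0 0 0 0" --pt "0 0 0 0"

```text
t: 6.93
ee_pos: [482.6, 108.4, 140.7]
orientation: [-1.194, -1.232, 1.232]
ft_force: [-0.3, 0.4, -3.9]
width: 23.4
```

```bash
python3 - <<'E'
from fit import *
a=atz("top",(248.25,168.6),11);b=atz("top",(249.75,209.5),11);print("strap",a,b,np.arctan2(*(a-b)[[1,0]]))
print("C",atz("top",(246.5,183.9),87))
o=get_obs();print(o["t"])
for c in("top","side"):
    s=sorted(silhouettes(c,"puller"),key=lambda s:s["at"][0]); print([(round(x["conf"],2),np.round(x["at"])) for x in s], proj(c,[[480,108,76]]))
cv2.imwrite("pics/st_top.png",get_image("top"));cv2.imwrite("pics/st_side.png",get_image("side"))
A=cv2.resize(cv2.imread("pics/st_top.png")[150:260,190:300],(400,400),interpolation=cv2.INTER_CUBIC)
B=cv2.resize(cv2.imread("pics/st_side.png")[125:235,180:290],(400,400),interpolation=cv2.INTER_CUBIC)
cv2.imwrite("pics/st.png",cv2.convertScaleAbs(np.hstack([A,B]),alpha=1.4))
E
python3 mv.py 481 108 135.5
```

```text
strap [630.04189773 110.79789721  11.        ] [526.17935205 109.15418089  11.        ] 0.015824560320918158
C [576.34915359 110.91871315  87.        ]
6.9333
[(0.8, array([158., 275.])), (0.87, array([176., 227.]))] [[248.9365458  226.44918044]]
[(0.83, array([180., 162.])), (0.65, array([211., 143.])), (0.7, array([220., 170.]))] [[220.43580598 185.00382596]]
t 7.1333 p [482.57 108.43 140.82] tool x az 1.6022 z az -3.1102 ydown [-0.e+00  1.e-04 -1.e+00] F [-0.19 -0.5  -2.25] w 23.9197395468083
tool shift [-0.38  5.32  1.58]
```

View pics/st.png

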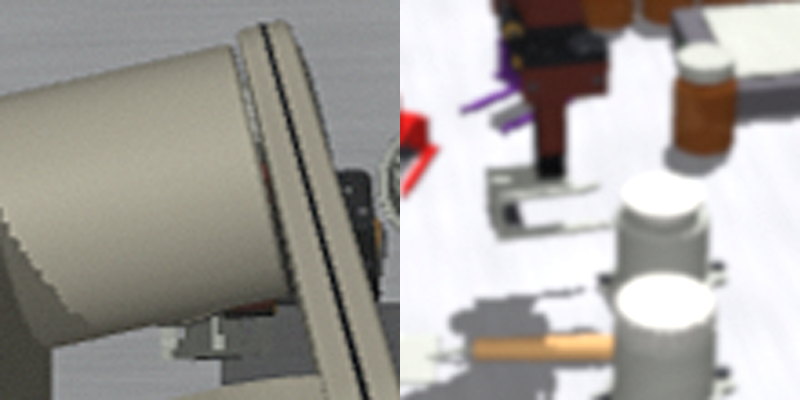

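Staging looks right. The fork is level behind the cap at flange height, with tines at about (600,210) in the right half and the cap at (663,200). Aligning height and lateral offset, then entering.

Emit:
arm_command --pt "-0.2 2 0 0" --pt "-0.2 2 0 0.005" --pt "0 1.3 0 0.005" --pt "0 0 0 0" --pt "0 0 -2 0" --pt "0 0 -3 0" --pt "0 0 -4 0" --pt "0 0 -4 0" --pt "0 0 -4 0" --pt "0 0 -4 0" --pt "0 0 -3 0" --pt "0 0 -2 0" --pt "0 0 0 0" --pt "0 0 0 0"

```text
t: 8.3
ee_pos: [508.5, 107.7, 135.5]
orientation: [-1.199, -1.224, 1.224]
ft_force: [-0.3, -0.8, -2.3]
width: 23.6
```

```bash
python3 mv.py 576.3 110.8 135.5
```

```text
t 8.3 p [508.54 107.72 135.47] tool x az 1.5909 z az -3.1215 ydown [-3.e-04 -0.e+00 -1.e+00] F [-0.27 -0.82 -2.3 ] w 23.643405503069456
tool shift [ 1.720e+00 -5.000e-02 -6.781e+01]
```

Emit:
arm_command --pt "0.8 0 0 0" --pt "0.8 0 0 0" --pt "0 0 0 0" --pt "0 0 -2 0" --pt "0 0 -3 0" --pt "0 0 -3 0" --pt "0 0 -3 0" --pt "0 0 -3 0" --pt "0 0 -3 0" --pt "0 0 -3 0" --pt "0 0 -3 0" --pt "0 0 -3 0" --pt "0 0 -3 0" --pt "0 0 -2 0" --pt "0 0 0 0" --pt "0 0 0 0"

```text
t: 9.63
ee_pos: [539.6, 110.0, 135.5]
orientation: [-1.199, -1.224, 1.224]
ft_force: [-0.3, -0.1, -2.6]
width: 23.8
```

```bash
python3 mv.py 576.3 110.8 135.5
```

```text
t 9.6333 p [539.6  110.   135.53] tool x az 1.591 z az -3.1214 ydown [-2.e-04 -0.e+00 -1.e+00] F [-0.25 -0.06 -2.56] w 23.771958954922724
tool shift [ 6.000e-02  2.000e-02 -3.671e+01]
```

Emit:
arm_command --pt "0 0 -1 0" --pt "0 0 -2 0" --pt "0 0 -2 0" --pt "0 0 -2 0" --pt "0 0 -2 0" --pt "0 0 -2 0" --pt "0 0 -2 0" --pt "0 0 -2 0" --pt "0 0 -2 0" --pt "0 0 -2 0" --pt "0 0 -1 0" --pt "0 0 -0.8 0" --pt "0 0 0 0" --pt "0 0 0 0"

```text
t: 10.8
ee_pos: [560.3, 110.4, 135.5]
orientation: [-1.199, -1.224, 1.224]
ft_force: [-0.1, 0.4, -3.5]
width: 23.8
```

Emit:
arm_command --pt "0 0 -0.5 0" --pt "0 0 -0.5 0" --pt "0 0 -0.5 0" --pt "0 0 -0.5 0" --pt "0 0 -0.5 0" --pt "0 0 -0.5 0"

```text
t: 11.3
ee_pos: [563.4, 110.5, 135.6]
orientation: [-1.2, -1.224, 1.224]
ft_force: [0.5, 0.2, -2.4]
width: 23.6
```

Emit:
arm_command --pt "0 0 -0.5 0" --pt "0 0 -0.5 0" --pt "0 0 -0.5 0" --pt "0 0 -0.5 0" --pt "0 0 0 0"

```text
t: 11.72
ee_pos: [565.5, 110.5, 135.6]
orientation: [-1.2, -1.224, 1.224]
ft_force: [0.4, -0.5, -2.9]
width: 23.7
```

Emit:
arm_command --pt "0 0 -0.5 0" --pt "0 0 -0.5 0" --pt "0 0 -0.5 0" --pt "0 0 0 0"

```text
t: 12.05
ee_pos: [567.0, 110.6, 135.6]
orientation: [-1.2, -1.224, 1.224]
ft_force: [-0.2, -0.3, -3.2]
width: 24.0
```

Emit:
arm_command --pt "0 0 -0.4 0" --pt "0 0 -0.4 0" --pt "0 0 -0.4 0" --pt "0 0 -0.4 0" --pt "0 0 0 0"

```text
t: 12.47
ee_pos: [568.6, 110.6, 135.6]
orientation: [-1.2, -1.224, 1.224]
ft_force: [-0.1, -0.2, -3.3]
width: 24.0
```

Emit:
arm_command --pt "0 0 -0.4 0" --pt "0 0 -0.4 0" --pt "0 0 -0.4 0" --pt "0 0 0 0"

```text
t: 12.8
ee_pos: [569.8, 110.6, 135.6]
orientation: [-1.2, -1.224, 1.224]
ft_force: [-0.3, -0.2, -3.6]
width: 23.6
```

Emit:
arm_command --pt "0 0 -0.4 0" --pt "0 0 -0.4 0" --pt "0 0 -0.4 0" --pt "0 0 0 0"

```text
t: 13.13
ee_pos: [571.0, 110.7, 135.6]
orientation: [-1.2, -1.224, 1.224]
ft_force: [0.2, 0.3, -3.1]
width: 23.9
```

Emit:
arm_command --pt "0 0 -0.4 0" --pt "0 0 -0.4 0" --pt "0 0 -0.4 0" --pt "0 0 0 0"

```text
t: 13.47
ee_pos: [572.2, 110.7, 135.6]
orientation: [-1.2, -1.224, 1.224]
ft_force: [-0.6, -0.5, -3.1]
width: 23.9
```

Emit:
arm_command --pt "0 0 -0.4 0" --pt "0 0 -0.4 0" --pt "0 0 -0.4 0" --pt "0 0 0 0"

```text
t: 13.8
ee_pos: [573.4, 110.7, 135.6]
orientation: [-1.2, -1.224, 1.224]
ft_force: [-0.5, 0.7, -3.1]
width: 23.6
```

Emit:
arm_command --pt "0 0 -0.4 0" --pt "0 0 -0.4 0" --pt "0 0 -0.4 0" --pt "0 0 0 0"

```text
t: 14.13
ee_pos: [574.6, 110.7, 135.6]
orientation: [-1.2, -1.224, 1.224]
ft_force: [-0.6, 0.3, -1.4]
width: 23.9
```

Emit:
arm_command --pt "0 0 -0.4 0" --pt "0 0 -0.4 0" --pt "0 0 -0.3 0" --pt "0 0 0 0"

```text
t: 14.47
ee_pos: [575.6, 110.7, 135.6]
orientation: [-1.2, -1.224, 1.224]
ft_force: [-0.9, -0.4, -2.2]
width: 23.8
```

Emit:
arm_command --pt "0 0 -0.4 0" --pt "0 0 -0.4 0" --pt "0 0 0 0"

```text
t: 14.72
ee_pos: [576.5, 110.8, 135.6]
orientation: [-1.2, -1.224, 1.224]
ft_force: [-0.2, 0.0, -2.3]
width: 23.9
```

Emit:
arm_command --pt "0 0 -0.4 0" --pt "0 0 -0.4 0" --pt "0 0 -0.3 0" --pt "0 0 0 0"

```text
t: 15.05
ee_pos: [577.5, 110.8, 135.6]
orientation: [-1.2, -1.224, 1.224]
ft_force: [-0.9, -0.7, -3.0]
width: 23.9
```

Emit:
arm_command --pt "0 0 -0.4 0" --pt "0 0 -0.4 0" --pt "0 0 -0.3 0" --pt "0 0 0 0"

```text
t: 15.38
ee_pos: [578.7, 110.8, 135.6]
orientation: [-1.2, -1.224, 1.224]
ft_force: [0.2, 0.6, -3.0]
width: 23.5
```

Emit:
arm_command --pt "0 0 -0.4 0" --pt "0 0 -0.4 0" --pt "0 0 -0.3 0" --pt "0 0 0 0"

```text
t: 15.72
ee_pos: [579.7, 110.8, 135.6]
orientation: [-1.2, -1.224, 1.224]
ft_force: [-0.7, -0.0, -3.4]
width: 23.7
```

Emit:
arm_command --pt "0 0 -0.4 0" --pt "0 0 -0.4 0" --pt "0 0 -0.3 0" --pt "0 0 0 0"

```text
t: 16.05
ee_pos: [580.5, 110.8, 135.5]
orientation: [-1.199, -1.224, 1.224]
ft_force: [0.1, -0.4, -2.6]
width: 23.8
```

Emit:
arm_command --pt "0 0 -0.4 0" --pt "0 0 -0.4 0" --pt "0 0 0 0"

```text
t: 16.3
ee_pos: [581.0, 110.8, 135.3]
orientation: [-1.199, -1.223, 1.225]
ft_force: [-2.4, -0.5, -2.8]
width: 23.8
```

Emit:
arm_command --pt "0 0 -0.3 0" --pt "0 0 -0.3 0" --pt "0 0 0 0"

```text
t: 16.55
ee_pos: [581.4, 110.8, 135.2]
orientation: [-1.198, -1.223, 1.225]
ft_force: [-3.5, 0.3, -3.1]
width: 23.7
```

Emit:
arm_command --pt "0 0 -0.3 0" --pt "0 0 -0.3 0" --pt "0 0 0 0"

```text
t: 16.8
ee_pos: [582.0, 110.9, 135.1]
orientation: [-1.198, -1.223, 1.225]
ft_force: [-4.8, 1.4, -4.5]
width: 23.3
```

Emit:
arm_command --pt "0 0 -0.3 0" --pt "0 0 -0.2 0" --pt "0 0 0 0"

```text
t: 17.05
ee_pos: [582.4, 111.0, 135.0]
orientation: [-1.198, -1.222, 1.225]
ft_force: [-5.7, 1.4, -4.0]
width: 23.7
```

Emit:
arm_command --pt "0 0 -0.25 0" --pt "0 0 -0.25 0" --pt "0 0 0 0" --pt "0 0 0 0"

```text
t: 17.38
ee_pos: [582.7, 111.0, 135.0]
orientation: [-1.198, -1.222, 1.225]
ft_force: [-5.7, 1.6, -5.7]
width: 23.7
```

Emit:
arm_command --pt "0 0 -0.25 0" --pt "0 0 -0.25 0" --pt "0 0 0 0" --pt "0 0 0 0"

```text
t: 17.72
ee_pos: [583.1, 111.0, 134.9]
orientation: [-1.198, -1.222, 1.225]
ft_force: [-5.9, 1.3, -5.3]
width: 23.9
```

```bash
python3 - <<'E'
from h import *
o=get_obs();print(o["ft_force"].round(2),o["moment"].round(3))
im=get_image("side");print(get_obs()["ft_force"].round(2))
B=cv2.resize(im[130:205,210:310],(800,600),interpolation=cv2.INTER_CUBIC)
cv2.imwrite("pics/press.png",cv2.convertScaleAbs(B,alpha=1.1))
E
```

```text
[-5.86  1.34 -5.27] [0.437 1.206 0.024]
[-5.42  0.84 -5.52]
```

View pics/press.png

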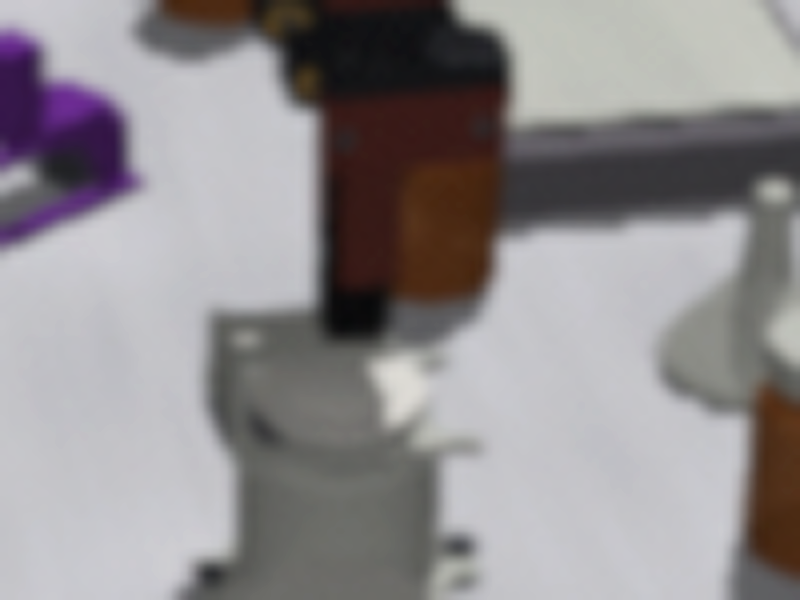

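Emit:
arm_command --pt "0 -0.1 -0.25 0" --pt "0 -0.1 -0.25 0" --pt "0 0 0 0" --pt "0 0 0 0" --pt "0 0 0 0" --pt "0 0 0 0"

```text
t: 18.27
ee_pos: [583.3, 111.1, 134.9]
orientation: [-1.197, -1.222, 1.225]
ft_force: [-5.4, 1.5, -5.9]
width: 23.6
```

Emit:
arm_command --pt "0 0 -0.3 0" --pt "0 0 -0.3 0" --pt "0 0 0 0" --pt "0 0 0 0"

```text
t: 18.6
ee_pos: [583.9, 111.0, 134.9]
orientation: [-1.197, -1.222, 1.225]
ft_force: [-5.5, 1.1, -5.6]
width: 23.4
```

Emit:
arm_command --pt "0 0 0 0" --pt "0 0 0 0" --pt "0 0 0 0" --pt "0 0 0 0" --pt "0 0 0 0" --pt "0 0 0 0"

```text
t: 19.1
ee_pos: [583.9, 111.1, 134.9]
orientation: [-1.197, -1.222, 1.225]
ft_force: [-6.9, 2.1, -6.1]
width: 23.4
```

Emit:
arm_command --pt "0 -0.6 0 0" --pt "0 -0.6 0 0" --pt "0 -0.6 0 0" --pt "0 -0.6 0 0" --pt "0 -0.6 0 0"

```text
t: 19.52
ee_pos: [583.8, 110.8, 137.8]
orientation: [-1.197, -1.221, 1.226]
ft_force: [-5.8, 0.7, -6.6]
width: 23.7
```

Emit:
arm_command --pt "0 -0.6 0 0" --pt "0 -0.6 0 0" --pt "0 -0.6 0 0"

```text
t: 19.77
ee_pos: [583.9, 110.7, 139.2]
orientation: [-1.198, -1.222, 1.226]
ft_force: [-3.1, 0.3, -13.8]
width: 23.6
```

Emit:
arm_command --pt "0 -0.6 0 0" --pt "0 -0.6 0 0" --pt "0 -0.6 0 0"

```text
t: 20.02
ee_pos: [584.4, 110.8, 141.6]
orientation: [-1.198, -1.222, 1.225]
ft_force: [-4.9, -1.1, -13.1]
width: 23.5
```

Emit:
arm_command --pt "0 -0.6 0 0" --pt "0 -0.6 0 0" --pt "0 -0.6 0 0" --pt "0 -0.6 0 0"

```text
t: 20.35
ee_pos: [584.8, 110.8, 144.5]
orientation: [-1.199, -1.223, 1.225]
ft_force: [-4.7, 0.6, -12.7]
width: 23.9
```

Emit:
arm_command --pt "0 -0.6 0 0" --pt "0 -0.6 0 0" --pt "0 -0.6 0 0" --pt "0 -0.6 0 0"

```text
t: 20.68
ee_pos: [585.9, 110.8, 147.7]
orientation: [-1.2, -1.225, 1.224]
ft_force: [-2.4, -1.3, -3.6]
width: 24.1
```

Emit:
arm_command --pt "0 -0.6 0 0" --pt "0 -0.6 0 0" --pt "0 -0.6 0 0" --pt "0 -0.6 0 0" --pt "0 -0.6 0 0" --pt "0 -0.6 0 0"

```text
t: 21.18
ee_pos: [585.8, 111.0, 151.2]
orientation: [-1.2, -1.225, 1.223]
ft_force: [0.5, -0.6, -3.8]
width: 24.1
```

Emit:
arm_command --pt "0 -1 0 0" --pt "0 -1.5 0 0" --pt "0 -2.5 0 0" --pt "0 -3.5 0 0" --pt "0 -4 0 0" --pt "0 -4 0 0" --pt "0 -4 0 0" --pt "0 -3.5 0 0" --pt "0 -3 0 0" --pt "0 -2 0 0" --pt "0 -1 0 0" --pt "0 0 0 0" --pt "0 0 0 0"

```text
t: 22.27
ee_pos: [585.3, 110.9, 180.7]
orientation: [-1.199, -1.224, 1.224]
ft_force: [0.1, -0.4, -3.3]
width: 24.0
```

```bash
python3 mv.py; python3 - <<'E'
from h import *
im=get_image("side");B=cv2.resize(im[105:195,190:310],(800,600),interpolation=cv2.INTER_CUBIC)
cv2.imwrite("pics/lift.png",B)
E
```

```text
t 22.2667 p [585.28 110.92 180.69] tool x az 1.591 z az -3.1214 ydown [-2.e-04 -0.e+00 -1.e+00] F [ 0.07 -0.4  -3.31] w 24.000559000073128
```

View pics/lift.png

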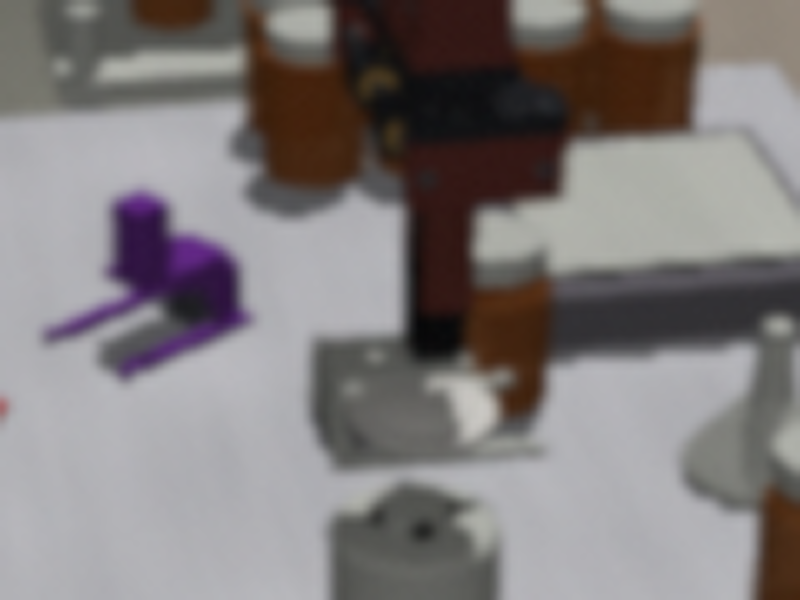

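The cap is on the fork and level at (420,410); the bare neck shows below it at (420,520). Next I'll carry it smoothly to the board.

Emit:
arm_command --pt "-2 -1 0 0" --pt "-5 -2 0 0" --pt "-8 -3 0 0" --pt "-11 -3 1 0" --pt "-14 -3 1 0" --pt "-17 -2 1 0" --pt "-20 -1 1 0" --pt "-20 0 1 0" --pt "-20 0 1 0" --pt "-20 0 1 0" --pt "-20 0 1 0" --pt "-20 0 1 0" --pt "-20 0 1 0" --pt "-20 0 1 0" --pt "-20 0 1 0" --pt "-20 0 1 0" --pt "-20 0 1 0" --pt "-20 0 1 0" --pt "-20 0 1 0"

```text
t: 23.9
ee_pos: [575.0, -208.7, 196.2]
orientation: [-1.2, -1.223, 1.224]
ft_force: [0.5, -0.8, -4.3]
width: 24.0
```

Emit:
arm_command --pt "-20 0 1 0" --pt "-17 0 0 0" --pt "-15 0 0 0" --pt "-13 0 0 0" --pt "-10 0 0 0" --pt "-8 0 0 0" --pt "-6 0 0 0.02" --pt "-4 0 0 0.04" --pt "-3 0 0 0.05" --pt "0 0 0 0.05" --pt "0 0 0 0.04" --pt "0 0 0 0.03" --pt "0 0 0 0" --pt "0 0 0 0"

```text
t: 25.07
ee_pos: [576.5, -302.0, 195.7]
orientation: [-1.3, -1.054, 1.054]
ft_force: [-0.7, 0.2, -3.3]
width: 23.5
```

```bash
python3 mv.py 576 -282 100; python3 - <<'E'
from h import *
im=get_image("side");B=cv2.resize(im[150:330,180:420],(800,600),interpolation=cv2.INTER_CUBIC)
cv2.imwrite("pics/brd.png",B)
s=silhouettes("side","board");print([(x["conf"],x["at"]) for x in s])
if s:
    q=cv2.boxPoints(cv2.minAreaRect(np.argwhere(s[0]["pixels"])[:,::-1].astype(np.float32)))
for a in[(323,405),(481,405),(491,502),(313,500)]: print(atz("side",(a[0]/1.5625,a[1]/1.5625),15).round())
E
```

```text
t 25.0667 p [ 576.54 -301.97  195.72] tool x az 1.362 z az 2.9328 ydown [-2.e-04  2.e-04 -1.e+00] F [-0.69  0.21 -3.33] w 23.51917223385761
tool shift [19.41 95.72  4.64]
[(0.65, [255.2, 293.4])]
[ 406. -148.   15.]
[ 664. -196.   15.]
[ 617. -398.   15.]
[ 369. -347.   15.]
```

View pics/brd.png

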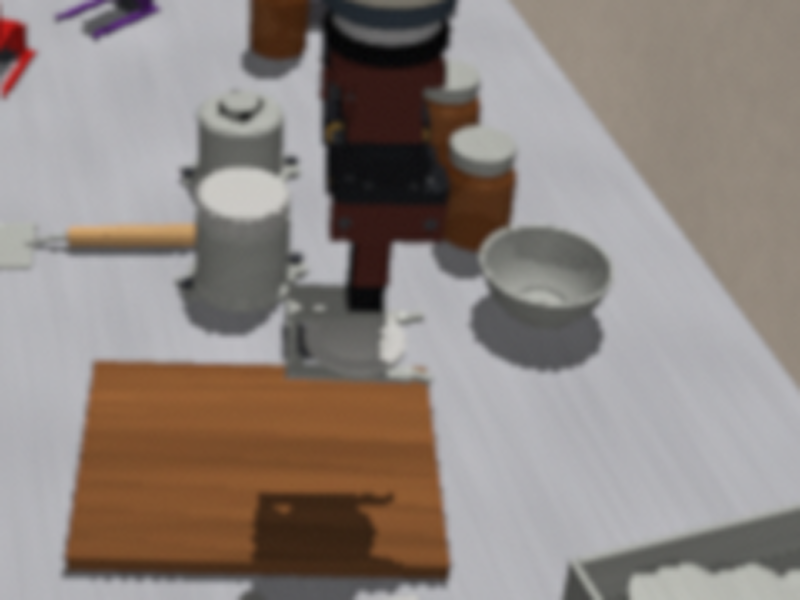

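Emit:
arm_command --pt "2 2 1 0" --pt "4 5 1 0" --pt "5 8 1 0" --pt "4 10 1 0" --pt "3 12 0 0" --pt "1.4 13 0 0" --pt "0 13 0 0" --pt "0 11 0 0" --pt "0 9 0 0" --pt "0 7 0 0" --pt "0 5 0 0" --pt "0 4 0 0" --pt "0 3 0 0" --pt "0 2 0 0" --pt "0 1.5 0 0" --pt "0 0 0 0" --pt "0 0 0 0"

```text
t: 26.58
ee_pos: [576.8, -282.6, 90.6]
orientation: [-1.302, -1.054, 1.053]
ft_force: [0.4, 0.2, -3.5]
width: 23.8
```

Emit:
arm_command --pt "0 0.5 0 0" --pt "0 0.5 0 0" --pt "0 0.5 0 0" --pt "0 0.5 0 0"

```text
t: 26.92
ee_pos: [576.6, -282.5, 88.4]
orientation: [-1.301, -1.053, 1.053]
ft_force: [0.6, 0.6, -3.2]
width: 23.5
```

Emit:
arm_command --pt "0 0.4 0 0" --pt "0 0.4 0 0" --pt "0 0.4 0 0" --pt "0 0.4 0 0" --pt "0 0.4 0 0" --pt "0 0.4 0 0" --pt "0 0.4 0 0" --pt "0 0.4 0 0" --pt "0 0.4 0 0" --pt "0 0.4 0 0" --pt "0 0.4 0 0" --pt "0 0.4 0 0" --pt "0 0 0 0" --pt "0 0 0 0"

```text
t: 28.08
ee_pos: [576.6, -282.5, 83.5]
orientation: [-1.301, -1.053, 1.053]
ft_force: [0.7, 0.7, -2.7]
width: 23.6
```

Emit:
arm_command --pt "0 0.4 0 0" --pt "0 0.4 0 0" --pt "0 0.4 0 0" --pt "0 0.4 0 0" --pt "0 0.4 0 0" --pt "0 0 0 0" --pt "0 0 0 0"

```text
t: 28.67
ee_pos: [576.6, -282.5, 81.5]
orientation: [-1.301, -1.053, 1.053]
ft_force: [-0.0, 0.2, -3.4]
width: 23.6
```

```bash
python3 mv.py; python3 - <<'E'
from h import *
im=get_image("side");B=cv2.resize(im[210:300,230:350],(800,600),interpolation=cv2.INTER_CUBIC)
cv2.imwrite("pics/set.png",B)
print([get_obs()["ft_force"].round(2)])
E
```

```text
t 28.6667 p [ 576.61 -282.53   81.46] tool x az 1.361 z az 2.9318 ydown [ 0. -0. -1.] F [-0.    0.19 -3.43] w 23.551514293837133
[array([-0.67,  0.13, -3.43])]
```

View pics/set.png

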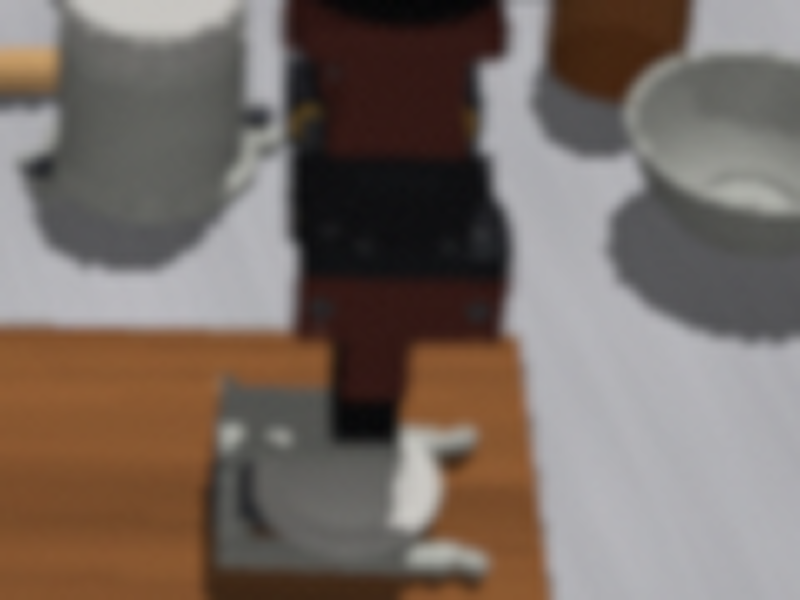

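Emit:
arm_command --pt "0 0.4 0 0" --pt "0 0.5 0 0" --pt "0 0 0 0" --pt "0 0 0.5 0" --pt "0 0 1 0" --pt "0 0 1 0" --pt "0 0 1.5 0" --pt "0 0 1.5 0" --pt "0 0 1.5 0" --pt "0 0 1.5 0" --pt "0 0 1.5 0" --pt "0 0 1 0" --pt "0 0 0 0"

```text
t: 29.8
ee_pos: [565.5, -280.2, 80.5]
orientation: [-1.301, -1.053, 1.053]
ft_force: [0.4, 0.5, -2.3]
width: 23.6
```

```bash
python3 mv.py; python3 - <<'E'
from h import *
im=get_image("side");B=cv2.resize(im[225:300,240:340],(800,600),interpolation=cv2.INTER_CUBIC)
cv2.imwrite("pics/set2.png",B)
E
```

```text
t 29.8 p [ 565.53 -280.17   80.55] tool x az 1.3609 z az 2.9317 ydown [-3.e-04  1.e-04 -1.e+00] F [ 0.4   0.54 -2.33] w 23.592188570368606
```

View pics/set2.png

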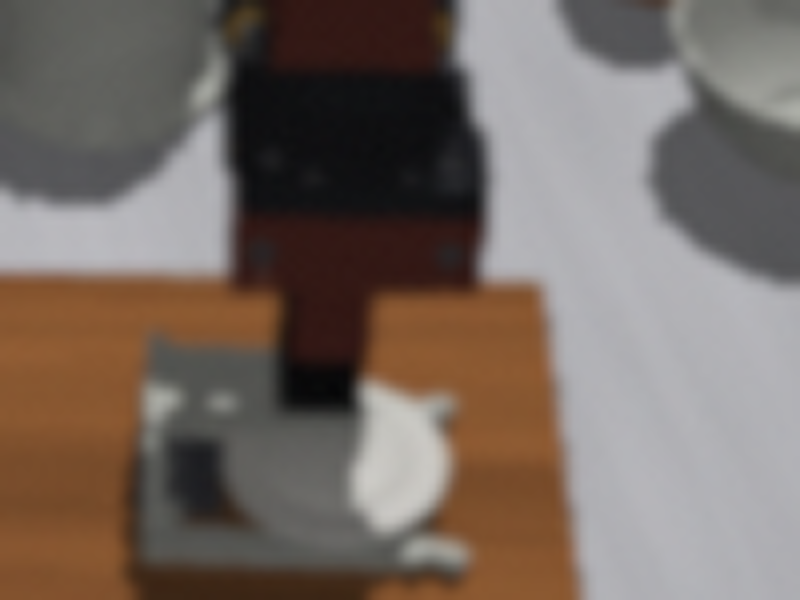

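The cap stays put while the fork draws back; a gap is opening at (200,480). Continuing.

Emit:
arm_command --pt "0 0 1 0" --pt "0 0 2 0" --pt "0 0 3 0" --pt "0 0 3 0" --pt "0 0 3 0" --pt "0 0 3 0" --pt "0 0 3 0" --pt "0 0 3 0" --pt "0 0 3 0" --pt "0 0 3 0" --pt "0 0 3 0" --pt "0 0 3 0" --pt "0 0 3 0" --pt "0 0 3 0" --pt "0 0 3 0" --pt "0 0 3 0" --pt "0 0 3 0" --pt "0 0 3 0" --pt "0 0 3 0" --pt "0 0 3 0"

```text
t: 31.52
ee_pos: [509.8, -268.3, 80.6]
orientation: [-1.301, -1.053, 1.053]
ft_force: [0.7, 0.1, -3.4]
width: 23.8
```

Emit:
arm_command --pt "0 0 4 0" --pt "0 0 5 0" --pt "0 0 6 0" --pt "0 0 6 0" --pt "0 0 6 0" --pt "0 0 6 0" --pt "0 0 5 0" --pt "0 0 3 0" --pt "0 0 2 0" --pt "0 0 1 0" --pt "0 0 0 0" --pt "0 0 0 0"

```text
t: 32.52
ee_pos: [467.3, -259.3, 80.7]
orientation: [-1.302, -1.053, 1.053]
ft_force: [-0.7, -1.4, -3.0]
width: 23.7
```

```bash
python3 mv.py; python3 - <<'E'
from h import *
im=get_image("side");B=cv2.resize(im[215:305,210:330],(800,600),interpolation=cv2.INTER_CUBIC)
cv2.imwrite("pics/back.png",B)
E
```

```text
t 32.5167 p [ 467.31 -259.32   80.66] tool x az 1.361 z az 2.9318 ydown [ 4.e-04 -2.e-04 -1.e+00] F [-0.73 -1.4  -2.96] w 23.746472723650584
```

Emit:
arm_command --pt "0 0.5 0 0" --pt "0 0.5 0 0" --pt "0 0.5 0 0" --pt "0 0.4 0 0" --pt "0 0.4 0 0" --pt "0 0 0 0"

```text
t: 33.07
ee_pos: [467.0, -259.2, 78.1]
orientation: [-1.301, -1.053, 1.053]
ft_force: [-0.3, 0.2, -3.0]
width: 23.7
```

Emit:
arm_command --pt "0 0.4 0 0" --pt "0 0.4 0 0" --pt "0 0 0 0"

```text
t: 33.32
ee_pos: [467.0, -259.2, 77.6]
orientation: [-1.301, -1.053, 1.053]
ft_force: [0.5, -0.2, -1.3]
width: 23.8
```

Emit:
arm_command --pt "0 0.4 0 0" --pt "0 0.4 0 0" --pt "0 0 0 0"

```text
t: 33.57
ee_pos: [466.9, -259.0, 77.3]
orientation: [-1.301, -1.053, 1.053]
ft_force: [-3.0, 2.9, 6.2]
width: 24.0
```

Emit:
arm_command --pt "0 0 0 0" --pt "0 0 0 0" --pt "0 0 0 0" --pt "0 0 0 0" --pt "0 0 0 0" --pt "0 0 0 0" --gripper 70

```text
t: 34.07
ee_pos: [467.1, -259.2, 76.6]
orientation: [-1.301, -1.053, 1.053]
ft_force: [0.2, 0.6, 0.9]
width: 59.7
```

Emit:
arm_command --pt "0 -3 0 0" --pt "0 -7 0 0" --pt "0 -12 0 0" --pt "0 -16 0 0" --pt "0 -20 0 0" --pt "0 -20 0 0" --pt "0 -20 0 0" --pt "0 -20 0 0" --pt "0 -12 0 0" --pt "0 -6 0 0" --pt "0 0 20 0" --pt "0 0 30 0" --pt "0 0 30 0" --pt "0 0 20 0" --pt "0 0 0 0" --pt "0 0 0 0" --pt "0 0 0 0"

```text
t: 35.48
ee_pos: [370.4, -239.0, 213.3]
orientation: [-1.303, -1.054, 1.053]
ft_force: [-0.7, -0.2, 0.2]
width: 61.7
```

```bash
python3 mv.py; python3 - <<'E'
from fit import *
c="side"
p0=[467,-259,-.21]
try:
  ex=proj(c,[[467,-259,45]])[0]; print(fitp(c,ex,p0,dz=15))
except Exception as e: print(e)
try:
  get_image("top"); ex=proj("top",[[467,-259,45]])[0]
  print("seen",[(s["conf"],s["at"]) for s in silhouettes("top","puller")],ex); print("top",fitp("top",ex,p0,dz=15))
except Exception as e: print(e)
for cc in("top","side"):
    get_image(cc)
    ss=silhouettes(cc,"cap"); exp=proj(cc,[[570,-281,30]])[0]; print(cc,"cap expect",exp,[(round(s["conf"],2),np.round(s["at"])) for s in ss])
    if ss:
        s=min(ss,key=lambda s:np.hypot(*(s["at"]-exp)));M=up(s["pixels"])
        for h in(0,-12,7):
            g=lambda p:-iou(cc,np.r_[ring(22,15+h,p),ring(34,27+h,p),ring(34,32+h,p),ring(8,36.5+h,p)],M)
            q=minimize(g,[570,-281],method="Nelder-Mead",options=dict(initial_simplex=[[570,-281],[578,-281],[570,-273]]));print("dz",h,q.x.round(1),round(q.fun,3))
    for t,n in(("puller_handle",0),("puller_slot",0)): print(t,[(round(s["conf"],2),np.round(s["at"])) for s in tip_of(cc,t)], proj(cc,[[467,-259,75]]).round(), proj(cc,[[445.5,-254.5,20]]).round())
E
```

```text
t 35.4833 p [ 370.39 -239.    213.29] tool x az 1.3608 z az 2.9316 ydown [ 0.0016 -0.001  -1.    ] F [-0.73 -0.16  0.23] w 61.67738737872531
(array([ 4.65281814e+02, -2.56912851e+02, -1.97276863e-01]), np.float64(-0.8954770893478422))
seen [(0.62, [404.1, 237.5]), (0.6, [110.4, 221.3])] [407.44787886 228.5615038 ]
top (array([ 4.64971097e+02, -2.57751794e+02, -2.11025972e-01]), np.float64(-0.878928283642224))
top cap expect [410.31442782 185.88079521] [(0.91, array([408., 184.]))]
dz 0 [ 571.1 -280.1] -0.962
dz -12 [ 573.1 -285.2] -0.965
dz 7 [ 570.  -277.5] -0.957
puller_handle [(0.9, array([145., 283.])), (0.73, array([405., 211.])), (0.63, array([110., 227.]))] [[413. 228.]] [[402. 238.]]
puller_slot [(0.72, array([152., 279.])), (0.69, array([399., 239.]))] [[413. 228.]] [[402. 238.]]
side cap expect [281.05742625 282.44178911] [(0.77, array([280., 283.])), (0.45, array([249., 222.]))]
dz 0 [ 570.7 -279.9] -0.948
dz -12 [ 574.2 -268.3] -0.948
dz 7 [ 568.3 -287.1] -0.944
puller_handle [(0.78, array([211., 139.])), (0.75, array([234., 264.])), (0.55, array([172., 157.])), (0.41, array([198., 227.]))] [[237. 268.]] [[228. 285.]]
puller_slot [(0.77, array([218., 153.])), (0.66, array([226., 284.])), (0.6, array([180., 165.]))] [[237. 268.]] [[228. 285.]]
```

Cap and puller fit well in both cameras. One disagreement remains: the top handle detection at (405,211) against the expected (413,228). I'll check the black handle pixels.

```bash
python3 - <<'E'
from fit import *
p=[465.1,-257.3,-.204]
for c in("top","side"):
    im=get_image(c); H=cv2.resize(hullmask(c,T(p,PARTS[0],15)),(512,384),interpolation=cv2.INTER_AREA)
    e=np.argwhere(H)[:,::-1]; x0,y0=e.min(0)-12; x1,y1=e.max(0)+12
    M=np.zeros(im.shape[:2],np.uint8); M[y0:y1,x0:x1]=im[y0:y1,x0:x1].max(2)<50
    n,l,st,ce=cv2.connectedComponentsWithStats(M); print(c,"expect",e.mean(0),len(e),[(ce[i].round(1),st[i].tolist()) for i in range(1,n) if st[i,4]>15])
print(get_obs()["t"])
E
```

```text
top expect [412.09777778 228.54666667] 225 [(array([413.6, 230.1]), [404, 222, 18, 21, 244]), (array([396.7, 242.3]), [395, 240, 5, 6, 24])]
side expect [235.93362832 267.22123894] 226 [(array([236.1, 267.5]), [232, 259, 9, 18, 157]), (array([222.4, 285.8]), [219, 283, 8, 6, 40])]
36.2833
```

The black handle sits where an upright puller puts it, within about 2 px in both views, so that detection was off. Handing in.

```bash
python3 -c "
from workcell import *
print(close_job())"
```

```text
the job is handed in; nothing more can be done
None
```

I pulled the cap with the steel, black-handled puller and set it on the wooden board. I handed the job in at about 36 s. The cap stands on its skirt at about (571, -280) mm. The puller stands upright behind it, also on the board, at about (465, -257) mm.

- **Pressing:** the depth stop met the skirt, and I held about 5.4 to 6.9 N against it for roughly 2 s. That is towards the low end of 5 to 10 N. The force stopped rising around 5.5 N, probably because the handle pitched slightly in the grip.
- **Pulling:** I lifted at about 7 mm/s. The force readings taken between moves showed about 10 to 11 N of pull until the cap popped off.
- **Setting down:** the force reading did not clearly show the cap touching the board, because it weighs only 0.5 N. A picture taken partway through the withdrawal showed the cap staying put.

**Last checks:**
- **Cap:** both cameras put it within 1 mm of each other at the right height.
- **Puller:** model fits agree within 1 mm, with the fork tips about 28 mm clear of the cap.
- **Gripper:** it is empty and well away from everything.
- **Disagreement:** the network's top-view handle detection was about 19 px off. The handle's black pixels matched an upright puller within about 2 px in both views, so I trusted those.
- **Not viewed:** the picture limit ran out, so the final scene was checked by numbers only. I did not re-measure the bystanders, but no contact with them showed in the forces.

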